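# Back off a knurled locking ring two turns and push the stop bar home

## Task

On the small clamping fixture, roll a fingertip along the knurled rim of the round locking ring to unscrew it, anticlockwise seen from above, until the rib on its top comes round to the fixed pointer for the second time: two full turns from tight, where rib and pointer face each other (it starts tight or already up to an eighth of a turn loose, and that part counts towards the first turn). Leave the ring there, and with the fingertips push the bar's end block in towards the ring until the freed bar stops. Grasp and lift nothing, and leave the loose things around the fixture where they are.

Things in the scene. Friction and masses are not known exactly. Their poses are not given: they have to be found in the camera images.
- fixture: Clamping fixture fixed to the bench: aluminium plate 130 (x) by 150 (y) by 10 mm; origin at the centre of its underside, below the ring's axis; z up; its y axis runs along the stop bar towards the end block, its -x axis points from the ring's axis to the fixed pointer. Except for the ring and the end block, nothing on it is higher than 34 mm above the bench.
- ring_axis (a point): Fixed point on the ring's vertical axis, 47 mm above the bench, half-way up the rim of the tight ring. The ring is 100 mm across (outer tips of the knurl; too wide to pinch); its rim reaches from 36 to 58 mm above the bench when tight and rises 6 mm a turn (48 to 70 mm at two turns). All round the rim is free for a finger that stays more than 36 mm above the bench.
- lock_ring (a joint): Turn of the knurled steel ring, rad, anticlockwise from above positive. 0 = tight, rib at the pointer; 6.283 = one turn, 12.566 = two turns; it could go on to 19. A closed fingertip pressed to the rim with 3 to 10 N and moved along it carries the rim with it; the rim needs about 1.2 N along itself to turn and stays where it is left.
- rib (a point): Top of the raised radial rib (18 by 5 mm, 2 mm high) on the ring's upper face, 40 mm from the axis; it turns and rises with the ring.
- pointer (a point): Top of the fixed pointer, an upright steel tab 12 by 6 mm beside the ring on the fixture's -x side, 58 mm from the axis, 30 mm above the bench.
- stop_bar (a joint): Travel of the stop bar, m: 0 = out, 0.035 = fully in against its stop, moving along the fixture's -y axis (end block towards the ring). A pin under the ring locks it; the pin lifts clear of the bar after about 1.7 turns of the ring. Once freed the bar takes about 3 N to slide and stays where it is left.
- block_face (a point): Centre of the outer upright face of the bar's end block, the face to push, on the fixture's +y side 165 mm from the ring's axis (130 mm when fully in), 23 mm above the bench. The block is 60 mm wide, 16 mm thick along the bar, and reaches from 5 to 41 mm above the bench.
- hex_key: Loose small hex key, 112 by 34 by 6 mm, lying in front of the fixture; origin under its centre.
- bolt: Loose bolt standing on its head, 17 mm across, 31 mm tall, behind the bar, beside the end block; origin at the centre of its underside.
- bushing: Loose black bushing, 21 mm across, 14 mm high, behind the fixture; origin at the centre of its underside.
- grease_tin: Loose tin, 66 mm across, 38 mm high, to the left of the fixture; origin at the centre of its underside.

How it is judged:
By the outcome, as a careful person would: the job done as asked, in the order asked, and still so for the second after the job is handed in, with the robot touching nothing.
It also fails if it takes over 72 s, if anything falls off the work surface, if the arm or the gripper's body presses on something with over 40 N, if the wrist force passes 120 N, or if a joint passes its speed limit or range.

## Robot

A 7-joint arm with a two-finger parallel gripper is mounted at the origin on a cart in front of the work surface, level with it; the furniture and walls round the work are solid. World frame = base frame: x ahead of the robot, y to its left, z up, the work surface at z = 0. Lengths are in m, angles in rad, forces in N, time in s.
With the tool pointing down it reaches from about 0.35 to 0.9 m from the base axis. Payload 8.1 kg.
Tool frame: the origin (TCP) lies between the finger pads; the fingertips stand 11 mm ahead of it and the grasp point (between the pads) lies 8 mm behind it; z points along the fingers, y is the line along which they close (so a half turn about z gives the same grasp; the last joint's range is limited). The gripper opens to 92 mm and grips with 3 to 60 N. Pads are 19 mm wide; open, the fingers measure 130 mm over their backs; the gripper's body (75 mm by 190 mm) begins 47 mm behind the grasp point.
Start: joints at [1.06, 0.434, 0.025, 1.573, -0.012, 1.134, -0.075], TCP at [0.248, -0.574, 0.238] pointing down, gripper open.
Joint ranges: [-2.62, 2.62], [-0.44, 2.09], [-1.27, 1.32], [0.08, 2.57], [-1.32, 4.46], [0.12, 2], [-2.74, 2.74]. Speed limits (rad/s): [2.22, 2.22, 3.01, 3.01, 3.14, 3.14, 3.14].

## Interface

Orientations are given as a rotation vector (axis times angle).
In Python, from cell import observe, get_image, camera_params, sign_off gives the robot as it stands.
- The arm moves only by the shell command python3 -m pendant 'ROWS' [FORCE]. ROWS is JSON, one flat list of numbers, 7 for each row, row after row: the shift along the tool's x, y, z in m, then the turn, a rotation vector about the tool's x, y, z in rad, then the finger opening in m, from 0 to 0.0918. In form: [dx, dy, dz, rx, ry, rz, jaw, dx, dy, dz, rx, ry, rz, jaw, ...]. A call has 1 to 10 rows; each row shifts and turns the commanded pose from where the row before left it, along the tool's axes as they then stand; what a row does not reach is not made up. A row lasts 1/8 s, in which the tool goes at most 62.5 mm and 10.7 degrees, less where a joint would pass 70% of its speed; a pose out of reach is approached as far as the arm can. A call is refused whole if a number of a shift passes 0.0625 or a number of a turn 0.188, either way. A call with a gripper value outside its range is refused whole. The fingers move at their own pace and stop on an object; FORCE is the grip in N (left out, the last holds). Time passes only in rows, so rows that do not move let the fingers close. It gives the time, the measured TCP pose, the force, the opening and the grip force at its end, in the units of the state.
- observe(): the state, without advancing time (a new reading comes with each control period).
- get_image(name): name is "side" or "top" or "wrist"; returns the picture (480x640x3 uint8, red, green, blue); there is no depth.
- camera_params(name): a dict with "intrinsics" (3x3 intrinsics, pixels), "eye" and "rotation" of the camera in the world; the wrist camera has in their place "T_tool_cam" (4x4, takes a point from camera to tool coordinates, whose origin is the TCP and whose axes are the flange's). Camera axes: x right, y down, z forward; pixel columns grow to the right and rows downward; lengths in m; the calibration is good to about 2 mm. A picture is of the moment at which its call begins: read the wrist's pose just before it. camera_params takes no time and is no camera call.
- sign_off(): hands the job in; it is judged then, once.
The state is a dict: "clock": time; "joints": joint angles; "dq": joint speeds; "joint_efforts": joint torques, N m; "position": TCP position; "ee_rot": TCP orientation; "force": force on the tool from outside, world axes, zero at the start; "ft_torque": the same for the moment, N m; "width": opening from 0.0 (shut) to 1.0 (fully open); "gripper_force": force on a finger pad.
Only numpy, scipy, OpenCV 4.12 (cv2) and the standard library are available. Lean on these libraries where they do the work, as an engineer would, in place of code of your own. Each camera call takes 0.05 s, during which the arm holds its last target. There are 200 camera calls.

## Working session

There is one attempt and no reset: what is moved stays moved. The work goes in short steps, Python scripts to look and compute and a shell command to move; the robot and the scene stay as the last step left them, time stands still between calls to the robot, and variables do not carry over. Pictures are saved under pics/ and viewed, at most 11 in all, crops included, and the job is handed in when it is done.

```bash
mkdir -p pics; ls; python3 - <<'E'
from cell import *
import cv2,numpy as np
s=observe(); print({k:np.round(v,3).tolist() for k,v in s.items()})
for n in ("top","side"):
    cv2.imwrite(f"pics/{n}0.png",get_image(n)[:,:,::-1]); print(n,camera_params(n))
print(camera_params("wrist"))
E
```

```text
pics
{'clock': 0.0, 'joints': [1.06, 0.435, 0.025, 1.574, -0.012, 1.134, -0.075], 'dq': [0.001, 0.002, -0.001, 0.001, -0.001, -0.0, -0.002], 'joint_efforts': [-0.002, -66.786, 0.984, -31.445, -0.061, 0.043, 0.0], 'position': [0.248, -0.573, 0.237], 'ee_rot': [-3.075, -0.636, 0.001], 'force': [-0.237, 0.395, -0.311], 'ft_torque': [-0.008, -0.018, -0.027], 'gripper_force': 0.0, 'width': 1.001}
top {'intrinsics': array([[578.56619307,   0.        , 323.34393936],
       [  0.        , 578.56619307, 240.81538852],
       [  0.        ,   0.        ,   1.        ]]), 'eye': array([ 0.27613896, -0.17274507,  1.0837119 ]), 'rotation': array([-2.12983358,  2.1671913 , -0.13784182])}
side {'intrinsics': array([[459.99608687,   0.        , 317.5215388 ],
       [  0.        , 459.99608687, 244.10821992],
       [  0.        ,   0.        ,   1.        ]]), 'eye': array([0.33820446, 0.59590991, 0.44820204]), 'rotation': array([-0.11910508,  2.66924206, -1.61313284])}
{'intrinsics': array([[410.46559167,   0.        , 317.64093563],
       [  0.        , 410.46559167, 234.17718213],
       [  0.        ,   0.        ,   1.        ]]), 'T_tool_cam': array([[ 4.39382073e-04, -9.67729497e-01, -2.51990928e-01,
         6.85687237e-02],
       [ 9.99998874e-01,  7.86701957e-04, -1.27755833e-03,
         6.01916828e-05],
       [ 1.43457264e-03, -2.51990084e-01,  9.67728753e-01,
        -1.47433197e-01],
       [ 0.00000000e+00,  0.00000000e+00,  0.00000000e+00,
         1.00000000e+00]])}
```

View pics/top0.png

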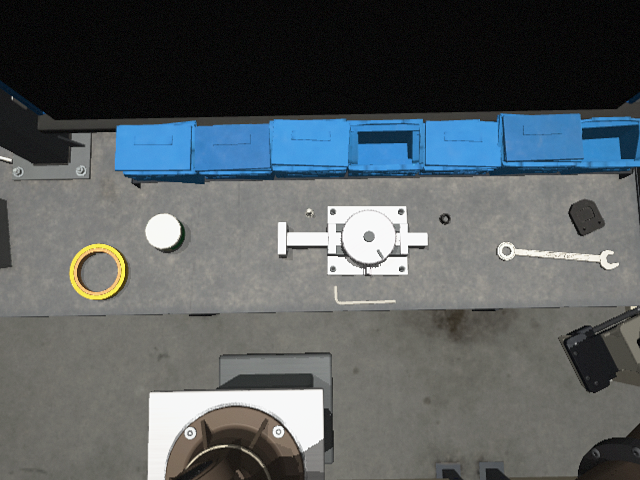

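View pics/side0.png

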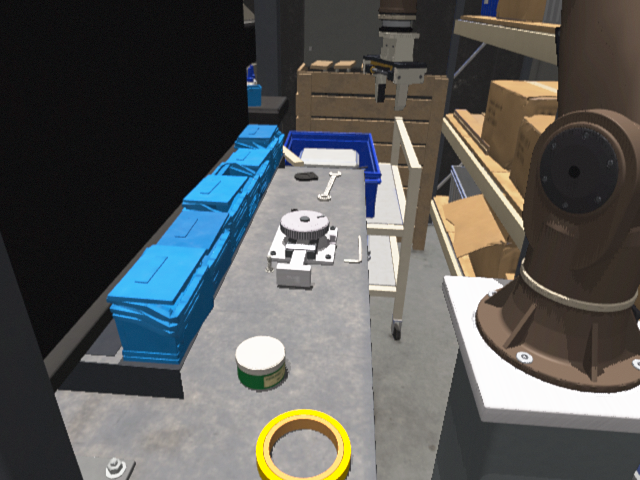

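The top view shows the ring at about (368,237), the rib near (380,254) and the pointer near (367,270). The end block is at (282,240), the bolt at (309,212), the bushing at (445,218), and the hex key runs from (335,290) to (395,301). The side view agrees. Next I turn these into positions.

```bash
cat > h.py <<'E'
import numpy as np,cv2
from cell import *
from scipy.spatial.transform import Rotation as R
def ray(n,uv,z,T=None):
    p=camera_params(n);d=np.linalg.inv(p['intrinsics'])@[uv[0],uv[1],1]
    if n=='wrist':
        M=T@p['T_tool_cam'];e=M[:3,3];d=M[:3,:3]@d
    else: e=p['eye'];d=R.from_rotvec(p['rotation']).as_matrix()@d
    return e+d*(z-e[2])/d[2]
def pose():
    s=observe();T=np.eye(4);T[:3,:3]=R.from_rotvec(s['ee_rot']).as_matrix();T[:3,3]=s['position'];return T
E
python3 - <<'E'
from h import *
im=cv2.imread('pics/top0.png');c=im[190:315,265:465]
cv2.imwrite('pics/topc.png',cv2.resize(c,None,fx=4,fy=4,interpolation=cv2.INTER_CUBIC))
hsv=cv2.cvtColor(im,cv2.COLOR_BGR2HSV);m=((hsv[:,:,2]>185)).astype(np.uint8)*255
m[:185]=0;m[312:]=0
for k in cv2.findContours(m,0,2)[0]:
    if cv2.contourArea(k)>40: print(cv2.contourArea(k),cv2.minAreaRect(k))
for n,uv,z in [('ring',(368.5,237),.059),('block',(282,240),.041),('pointer',(367,270),.03),('rib',(380,254),.06),('bolt',(309,212),.031),('pl1',(328,207),.01),('pl2',(408,206),.01),('pl3',(328,275),.01),('pl4',(408,275),.01)]: print(n,ray('top',uv,z).round(4))
E
```

```text
103.5 ((362.87188720703125, 300.7449645996094), (62.58197784423828, 16.056116104125977), 13.5704345703125)
499.5 ((387.0, 265.5), (17.0, 40.0), 90.0)
452.0 ((344.5, 265.0), (18.0, 35.0), 90.0)
2373.5 ((96.5, 271.5), (55.0, 55.0), 90.0)
788.0 ((558.0362548828125, 255.04246520996094), (120.96765899658203, 18.259641647338867), 4.528824329376221)
217.0 ((281.5, 237.5), (31.0, 7.0), 90.0)
913.0 ((162.38461303710938, 230.576904296875), (34.11406326293945, 34.94611358642578), 56.3099365234375)
4315.0 ((357.0, 234.0), (56.0, 140.0), 90.0)
ring [ 0.4205 -0.248   0.059 ]
block [ 0.4204 -0.0918  0.041 ]
pointer [ 0.3639 -0.2457  0.03  ]
rib [ 0.3895 -0.2675  0.06  ]
bolt [ 0.4731 -0.1414  0.031 ]
pl1 [ 0.486  -0.1767  0.01  ]
pl2 [ 0.4851 -0.3276  0.01  ]
pl3 [ 0.3575 -0.1744  0.01  ]
pl4 [ 0.3549 -0.3229  0.01  ]
```

View pics/topc.png

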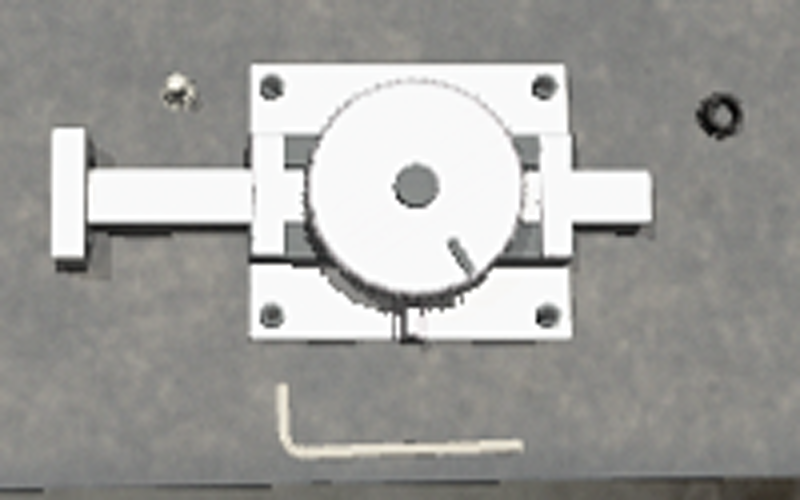

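The plate centre comes out at (0.421, -0.250) with its axes along the world's, and the ring is about 0.56 rad loose. I'll move the closed fingers beside the ring on the left, with tool x facing inward.

```bash
cat >> h.py <<'E'
C=np.array([.4208,-.2495])
def arc(pos,yaw,n):
    "constant row (tool axes) repeated n times to reach pos, yaw(deg) pointing down"
    T=pose();G=np.eye(4)
    c,s=np.cos(np.radians(yaw)),np.sin(np.radians(yaw))
    G[:3,:3]=[[c,s,0],[s,-c,0],[0,0,-1]];G[:3,3]=pos
    D=np.linalg.inv(T)@G;w=R.from_matrix(D[:3,:3]).as_rotvec()/n
    S=sum(R.from_rotvec(w*k).as_matrix() for k in range(n))
    return np.r_[np.linalg.solve(S,D[:3,3]),w].round(4)
def polar(r,phi,z,n):
    a=np.radians(phi);return arc([*(C+r*np.array([np.cos(a),np.sin(a)])),z],phi-180,n)
def st():
    s=observe();T=pose();d=s['position'][:2]-C;phi=np.arctan2(d[1],d[0])
    u=np.array([np.cos(phi),np.sin(phi)]);f=s['force']
    print('t',round(s['clock'],2),'pos',np.round(s['position'],4),'r',round(np.hypot(*d),4),'phi',round(np.degrees(phi),1),'yaw',round(np.degrees(np.arctan2(T[1,0],T[0,0])),1),'zax',T[:3,2].round(3),'F rad/tan/z',round(f[:2]@u,1),round(f[:2]@[-u[1],u[0]],1),round(f[2],1),'j',np.round(s['joints'],2),'w',round(s['width'],2))
E
python3 - <<'E'
from h import *
for uv in [(130,183),(350,180),(460,180),(630,175)]: print('bin base',ray('top',uv,0).round(3),ray('top',(uv[0],uv[1]),.1).round(3))
print(polar(.085,110,.15,10))
E
```

```text
bin base [0.542 0.203 0.   ] [0.517 0.168 0.1  ]
bin base [ 0.54 -0.22  0.  ] [ 0.515 -0.216  0.1  ]
bin base [ 0.536 -0.43   0.   ] [ 0.512 -0.407  0.1  ]
bin base [ 0.54  -0.755  0.   ] [ 0.515 -0.701  0.1  ]
[ 8.000e-04 -4.790e-02  8.700e-03 -1.000e-04  1.000e-04  1.629e-01]
```

```bash
python3 -m pendant '[0.0008,-0.0479,0.0087,0,0,0.163,0, 0.0008,-0.0479,0.0087,0,0,0.163,0, 0.0008,-0.0479,0.0087,0,0,0.163,0, 0.0008,-0.0479,0.0087,0,0,0.163,0, 0.0008,-0.0479,0.0087,0,0,0.163,0, 0.0008,-0.0479,0.0087,0,0,0.163,0, 0.0008,-0.0479,0.0087,0,0,0.163,0, 0.0008,-0.0479,0.0087,0,0,0.163,0, 0.0008,-0.0479,0.0087,0,0,0.163,0, 0.0008,-0.0479,0.0087,0,0,0.163,0]' 20
python3 - <<'E'
from h import *
st();T=pose();im=get_image('wrist')[:,:,::-1];cv2.imwrite('pics/w1.png',im);np.save('T1.npy',T)
print(polar(.085,110,.15,3))
E
```

```text
clock: 1.35
position: [0.3853, -0.1735, 0.1521]
ee_rot: [2.595, -1.771, -0.0]
force: [0.5, -0.7, 0.3]
width: 0.007
gripper_force: 0.0
t 1.35 pos [ 0.3853 -0.1735  0.1521] r 0.0839 phi 115.0 yaw -68.6 zax [-0. -0. -1.] F rad/tan/z -0.9 -0.1 0.3 j [ 0.32  0.22 -0.03  2.15  0.01  0.78 -2.48] w 0.01
[-0.     -0.0002  0.0005 -0.0012  0.      0.0051]
```

View pics/w1.png

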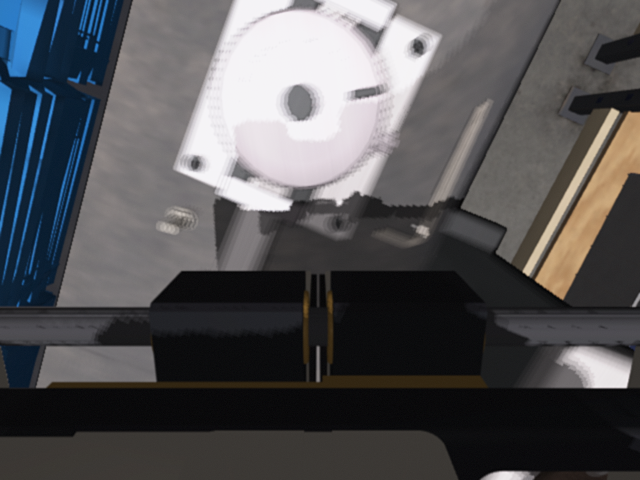

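The wrist view shows the ring with its hub at (300,102) and the rib at (370,92), but it is blurred because the arm was still moving. I'll settle the arm and measure again.

```bash
python3 -m pendant '[0,0,0,0,0,0,0,0,0,0,0,0,0,0]' 
python3 - <<'E'
from h import *
st();T=pose();im=get_image('wrist')[:,:,::-1];cv2.imwrite('pics/w2.png',im[:260])
g=cv2.cvtColor(im,cv2.COLOR_BGR2GRAY)
m=((g<130)).astype(np.uint8);
r=m[:190,220:400]
for k in cv2.findContours(r,1,2)[0]:
    if 60<cv2.contourArea(k)<4000:
        (x,y),(a,b),_=cv2.minAreaRect(k);x+=220
        print(round(x),round(y),round(a),round(b),ray('wrist',(x,y),.0585,T).round(4))
E
```

```text
clock: 1.65
position: [0.3837, -0.1752, 0.1522]
ee_rot: [2.599, -1.763, -0.001]
force: [-0.1, -0.3, -0.6]
width: 0.004
gripper_force: 0.0
t 1.65 pos [ 0.3837 -0.1752  0.1522] r 0.0831 phi 116.5 yaw -68.3 zax [-0.001 -0.    -1.   ] F rad/tan/z -0.3 0.2 -0.6 j [ 0.33  0.22 -0.03  2.15  0.01  0.78 -2.47] w 0.0
243 173 32 20 [ 0.4407 -0.197   0.0585]
338 144 121 91 [ 0.395  -0.2333  0.0585]
368 92 10 32 [ 0.3903 -0.2653  0.0585]
303 103 36 34 [ 0.4219 -0.2464  0.0585]
381 18 52 51 [ 0.3992 -0.3022  0.0585]
308 5 10 33 [ 0.4376 -0.2934  0.0585]
228 24 49 16 [ 0.4737 -0.2689  0.0585]
```

View pics/w2.png

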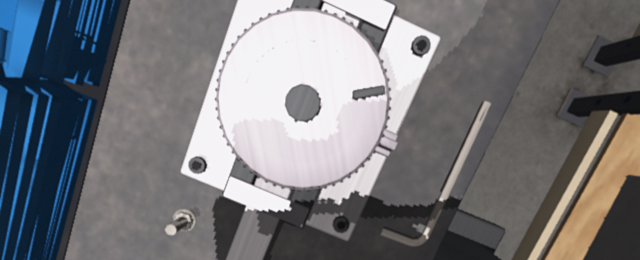

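The sharper wrist view gives the hub at (303,103), the rib at (368,92) and the pointer at (390,140). The axis is about (0.4212, -0.2475) and the ring angle about 0.57 rad. Next I descend beside the rim.

```bash
sed -i 's/^C=.*/C=np.array([.4212,-.2475])/' h.py; python3 - <<'E'
from h import *
print(polar(.08,115,.057,4))
E
```

```text
[ 0.0003 -0.0009  0.0238  0.0002  0.     -0.0146]
```

```bash
python3 -m pendant '[0.0003,-0.0009,0.0238,0,0,-0.0146,0,0.0003,-0.0009,0.0238,0,0,-0.0146,0,0.0003,-0.0009,0.0238,0,0,-0.0146,0,0.0003,-0.0009,0.0238,0,0,-0.0146,0,0.01,0,0,0,0,0,0,0,0,0,0,0,0,0]' 
python3 -c "
from h import *
st()"
```

```text
clock: 2.45
position: [0.3932, -0.1851, 0.0579]
ee_rot: [2.648, -1.691, 0.002]
force: [0.2, -0.5, -0.1]
width: 0.004
gripper_force: 0.0
t 2.45 pos [ 0.3932 -0.1851  0.0579] r 0.0684 phi 114.2 yaw -65.1 zax [ 0.001 -0.001 -1.   ] F rad/tan/z -0.6 0.0 -0.1 j [ 0.35  0.4  -0.04  2.21  0.03  0.53 -2.42] w 0.0
```

```bash
python3 -m pendant '[0.007,0,0,0,0,0,0,0,0,0,0,0,0,0,0.002,0,0,0,0,0,0,0,0,0,0,0,0,0]' 
python3 -c "
from h import *
st()"
```

```text
clock: 2.95
position: [0.3964, -0.1913, 0.0572]
ee_rot: [-2.65, 1.687, 0.0]
force: [-0.7, 1.7, 1.3]
width: 0.005
gripper_force: 0.9
t 2.95 pos [ 0.3964 -0.1913  0.0572] r 0.0614 phi 113.8 yaw -65.0 zax [-0.  0. -1.] F rad/tan/z 1.9 -0.0 1.3 j [ 0.36  0.41 -0.04  2.2   0.03  0.54 -2.41] w 0.0
```

```bash
python3 -m pendant '[0.004,0,0,0,0,0,0,0,0,0,0,0,0,0,0.0006,0.0083,0,0,0,-0.15,0,0.0006,0.0083,0,0,0,-0.15,0,0.0006,0.0083,0,0,0,-0.15,0,0.0006,0.0083,0,0,0,-0.15,0]' 
python3 - <<'E'
from h import *
st();T=pose();cv2.imwrite('pics/w3.png',get_image('wrist')[:260,:,::-1])
E
```

```text
clock: 3.7
position: [0.3698, -0.2153, 0.0565]
ee_rot: [-3.032, 0.82, 0.012]
force: [-10.4, 7.0, 10.4]
width: 0.004
gripper_force: 6.1
t 3.7 pos [ 0.3698 -0.2153  0.0565] r 0.0606 phi 147.9 yaw -30.3 zax [-0.007  0.003 -1.   ] F rad/tan/z 12.5 -0.4 10.4 j [ 0.57  0.4  -0.21  2.21  0.16  0.55 -1.86] w 0.0
```

View pics/w3.png

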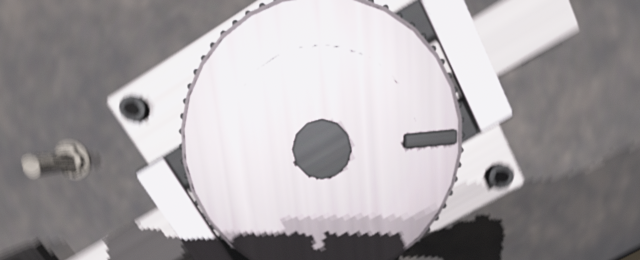

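The wrist view shows the rib at (430,138), so it is turning with the finger. The push is rather high, so I'll ease it 2.5 mm and follow the ring's rise.

```bash
cat >> h.py <<'E'
def rib(guess):
    "turn angle from wrist picture, guess in rad"
    T=pose();im=get_image('wrist');g=im.max(2);z=.0585+.006*guess/6.283;out=[]
    for k in cv2.findContours((g<150).astype(np.uint8),1,2)[0]:
        A=cv2.contourArea(k)
        if A<80 or A>6000: continue
        (x,y),(a,b),_=cv2.minAreaRect(k);l,w=max(a,b),min(a,b);p=ray('wrist',(x,y),z,T);d=p[:2]-C
        if l/w<1.5 and np.hypot(*d)<.015: hub=p;print('hub',p.round(4),round(l),round(w),A)
        elif l/w>2 and .025<np.hypot(*d)<.046 and A/l/w>.7:
            print('rib',p.round(4),'ang deg (C)',round(np.degrees(np.arctan2(-d[1],-d[0]))+1.5,1),round(l),round(w)); out.append(p)
    try:
        for p in out: d=p-hub;print('  by hub',round(np.degrees(np.arctan2(-d[1],-d[0]))+1.5,1),'R',round(np.hypot(d[0],d[1]),4))
    except NameError: pass
E
python3 -m pendant '[-0.0025,0,-0.0005,0,0,0,0,0.0006,0.0083,-0.0002,0,0,-0.15,0,0.0006,0.0083,-0.0002,0,0,-0.15,0,0.0006,0.0083,-0.0002,0,0,-0.15,0,0.0006,0.0083,-0.0002,0,0,-0.15,0,0.0006,0.0083,-0.0002,0,0,-0.15,0]' 
python3 - <<'E'
from h import *
st();rib(1.6)
E
```

```text
clock: 4.5
position: [0.3613, -0.2562, 0.0578]
ee_rot: [-3.121, -0.344, 0.01]
force: [-9.7, -0.7, 2.9]
width: 0.005
gripper_force: 4.6
t 4.5 pos [ 0.3613 -0.2562  0.0578] r 0.0605 phi -171.7 yaw 12.6 zax [-0.007  0.001 -1.   ] F rad/tan/z 9.7 -0.7 2.9 j [ 0.81  0.44 -0.4   2.17  0.31  0.59 -1.17] w 0.0
rib [ 0.4318 -0.2819  0.06  ] ang deg (C) 108.6 56 15
hub [ 0.4221 -0.2462  0.06  ] 59 59 2633.5
  by hub 106.6 R 0.037
```

```bash
sed -i 's/^C=.*/C=np.array([.4217,-.2468])/' h.py
python3 -m pendant '[-0.001,0,0,0,0,0,0,0.0006,0.0085,-0.0002,0,0,-0.15,0,0.0006,0.0085,-0.0002,0,0,-0.15,0,0.0006,0.0085,-0.0002,0,0,-0.15,0,0.0006,0.0085,-0.0002,0,0,-0.15,0,0.0006,0.0085,-0.0002,0,0,-0.15,0,0.0006,0.0085,-0.0002,0,0,-0.15,0,0.0006,0.0085,-0.0002,0,0,-0.15,0,0.0006,0.0085,-0.0002,0,0,-0.15,0,0.0006,0.0085,-0.0002,0,0,-0.15,0]' 
python3 - <<'E'
from h import *
st();rib(3)
E
```

```text
clock: 5.8
position: [0.4177, -0.3069, 0.0599]
ee_rot: [2.225, 2.214, -0.008]
force: [-0.7, -15.6, -9.2]
width: 0.001
gripper_force: 7.8
t 5.8 pos [ 0.4177 -0.3069  0.0599] r 0.0602 phi -93.9 yaw 89.7 zax [-0.002 -0.006 -1.   ] F rad/tan/z 15.6 0.4 -9.2 j [ 1.06  0.61 -0.74  1.98  0.59  0.78 -0.03] w 0.0
rib [ 0.4593 -0.2445  0.0614] ang deg (C) -175.0 55 14
```

Now at 185 degrees with a good grip. I'll back off, go round the near side to about 110 degrees, and repeat.

```bash
python3 -m pendant '[-0.018,0,0.001,0,0,0,0,0.0012,-0.0129,0,0,0,0.18,0,0.0012,-0.0129,0,0,0,0.18,0,0.0012,-0.0129,0,0,0,0.18,0,0.0012,-0.0129,0,0,0,0.18,0,0.0012,-0.0129,0,0,0,0.18,0,0.0012,-0.0129,0,0,0,0.18,0,0.0012,-0.0129,0,0,0,0.18,0,0.0012,-0.0129,0,0,0,0.18,0,0.0012,-0.0129,0,0,0,0.18,0]' 
python3 - <<'E'
from h import *
st();rib(3)
print(polar(.068,113,.059,5))
E
```

```text
clock: 7.1
position: [0.3478, -0.2431, 0.0595]
ee_rot: [3.14, -0.096, 0.001]
force: [-0.1, -0.5, -0.5]
width: 0.003
gripper_force: 0.0
t 7.1 pos [ 0.3478 -0.2431  0.0595] r 0.074 phi 177.1 yaw -3.5 zax [ 0. -0. -1.] F rad/tan/z 0.1 0.5 -0.5 j [ 0.76  0.41 -0.34  2.22  0.25  0.56 -1.41] w 0.0
hub [ 0.4224 -0.2463  0.0614] 61 60 2811.0
[ 2.800e-03 -1.530e-02  1.000e-04 -2.000e-04  0.000e+00  2.202e-01]
```

```bash
python3 -m pendant '[0.0022,-0.0128,0,0,0,0.18,0,0.0022,-0.0128,0,0,0,0.18,0,0.0022,-0.0128,0,0,0,0.18,0,0.0022,-0.0128,0,0,0,0.18,0,0.0022,-0.0128,0,0,0,0.18,0,0.0022,-0.0128,0,0,0,0.18,0,0,0,0,0,0,0,0,0,0,0,0,0,0,0]' 
python3 - <<'E'
from h import *
st();print(polar(.0580,113,.06,1))
E
```

```text
clock: 8.15
position: [0.3937, -0.1854, 0.0593]
ee_rot: [2.654, -1.681, -0.001]
force: [0.7, 0.3, 0.2]
width: 0.002
gripper_force: 0.0
t 8.15 pos [ 0.3937 -0.1854  0.0593] r 0.0675 phi 114.6 yaw -64.7 zax [-0.001 -0.    -1.   ] F rad/tan/z -0.0 -0.8 0.2 j [ 0.36  0.4  -0.05  2.21  0.04  0.54 -2.43] w 0.0
[ 0.0095 -0.0015 -0.0007  0.0006  0.      0.0402]
```

```bash
python3 -m pendant '[0.0095,0,0,0,0,0,0,0,0,0,0,0,0,0,0.00065,0.0087,-0.00015,0,0,-0.15,0,0.00065,0.0087,-0.00015,0,0,-0.15,0,0.00065,0.0087,-0.00015,0,0,-0.15,0,0.00065,0.0087,-0.00015,0,0,-0.15,0,0.00065,0.0087,-0.00015,0,0,-0.15,0,0.00065,0.0087,-0.00015,0,0,-0.15,0,0.00065,0.0087,-0.00015,0,0,-0.15,0,0.00065,0.0087,-0.00015,0,0,-0.15,0]' 
python3 - <<'E'
from h import *
st();rib(4.4)
E
```

```text
clock: 9.4
position: [0.3609, -0.251, 0.0601]
ee_rot: [-3.138, -0.111, 0.009]
force: [-7.8, 0.7, 3.7]
width: 0.004
gripper_force: 3.4
t 9.4 pos [ 0.3609 -0.251   0.0601] r 0.0609 phi -176.0 yaw 4.1 zax [-0.006  0.001 -1.   ] F rad/tan/z 7.7 -1.2 3.7 j [ 0.78  0.43 -0.38  2.17  0.28  0.59 -1.3 ] w 0.0
hub [ 0.4223 -0.2463  0.0627] 58 58 2618.5
rib [ 0.4325 -0.2105  0.0627] ang deg (C) -105.1 57 15
  by hub -104.4 R 0.0372
```

```bash
python3 -m pendant '[0.0005,0.0087,-0.00015,0,0,-0.15,0,0.0005,0.0087,-0.00015,0,0,-0.15,0,0.0005,0.0087,-0.00015,0,0,-0.15,0,0.0005,0.0087,-0.00015,0,0,-0.15,0,0.0005,0.0087,-0.00015,0,0,-0.15,0,0.0005,0.0087,-0.00015,0,0,-0.15,0,0.0005,0.0087,-0.00015,0,0,-0.15,0,0.0005,0.0087,-0.00015,0,0,-0.15,0,0.0005,0.0087,-0.00015,0,0,-0.15,0,0.0005,0.0087,-0.00015,0,0,-0.15,0]' 
python3 - <<'E'
from h import *
st();rib(5.9)
E
```

```text
clock: 10.7
position: [0.4203, -0.3077, 0.0619]
ee_rot: [-2.222, -2.221, 0.002]
force: [-0.7, -1.2, 0.2]
width: 0.01
gripper_force: 0.7
t 10.7 pos [ 0.4203 -0.3077  0.0619] r 0.0609 phi -91.3 yaw 90.0 zax [-0.001 -0.001 -1.   ] F rad/tan/z 1.2 -0.6 0.2 j [ 1.07  0.61 -0.75  1.96  0.59  0.79 -0.02] w 0.01
```

```bash
python3 -m pendant '[-0.016,0,0.0005,0,0,0,0,0.0012,-0.0129,0,0,0,0.18,0,0.0012,-0.0129,0,0,0,0.18,0,0.0012,-0.0129,0,0,0,0.18,0,0.0012,-0.0129,0,0,0,0.18,0,0.0012,-0.0129,0,0,0,0.18,0,0.0012,-0.0129,0,0,0,0.18,0,0.0012,-0.0129,0,0,0,0.18,0,0.0012,-0.0129,0,0,0,0.18,0,0.0012,-0.0129,0,0,0,0.18,0]' 
python3 - <<'E'
from h import *
st();rib(5.9)
print(polar(.068,113,.062,6))
E
```

```text
clock: 12.0
position: [0.3495, -0.2464, 0.0619]
ee_rot: [3.139, -0.101, 0.001]
force: [0.5, 0.3, 0.8]
width: 0.005
gripper_force: 0.0
t 12.0 pos [ 0.3495 -0.2464  0.0619] r 0.0722 phi 179.7 yaw -3.7 zax [ 0.001 -0.001 -1.   ] F rad/tan/z -0.5 -0.3 0.8 j [ 0.77  0.41 -0.35  2.21  0.26  0.57 -1.41] w 0.01
hub [ 0.4224 -0.2462  0.0641] 60 59 2759.5
[ 1.50e-03 -1.31e-02 -0.00e+00 -1.00e-04 -1.00e-04  1.83e-01]
```

```bash
python3 -m pendant '[0.0015,-0.0131,0,0,0,0.183,0,0.0015,-0.0131,0,0,0,0.183,0,0.0015,-0.0131,0,0,0,0.183,0,0.0015,-0.0131,0,0,0,0.183,0,0.0015,-0.0131,0,0,0,0.183,0,0.0015,-0.0131,0,0,0,0.183,0,0,0,0,0,0,0,0,0,0,0,0,0,0,0]' 
python3 - <<'E'
from h import *
st();rib(5.9);print(polar(.0580,113,.062,1))
E
```

```text
clock: 13.05
position: [0.3935, -0.1851, 0.0616]
ee_rot: [2.637, -1.706, -0.0]
force: [-0.5, 0.0, 0.3]
width: 0.006
gripper_force: 0.0
t 13.05 pos [ 0.3935 -0.1851  0.0616] r 0.0678 phi 114.6 yaw -65.8 zax [-0. -0. -1.] F rad/tan/z 0.2 0.4 0.3 j [ 0.37  0.39 -0.06  2.21  0.05  0.54 -2.45] w 0.01
hub [ 0.4221 -0.2464  0.0641] 60 58 2729.0
[ 0.0099 -0.0018 -0.0004  0.0005 -0.0001  0.0199]
```

```bash
python3 -m pendant '[0.0098,0,0,0,0,0,0,0,0,0,0,0,0,0,0.00065,0.0087,-0.00015,0,0,-0.15,0,0.00065,0.0087,-0.00015,0,0,-0.15,0,0.00065,0.0087,-0.00015,0,0,-0.15,0,0.00065,0.0087,-0.00015,0,0,-0.15,0,0.00065,0.0087,-0.00015,0,0,-0.15,0,0.00065,0.0087,-0.00015,0,0,-0.15,0,0.00065,0.0087,-0.00015,0,0,-0.15,0,0.00065,0.0087,-0.00015,0,0,-0.15,0]' 
python3 - <<'E'
from h import *
st();rib(7);cv2.imwrite('pics/w4.png',get_image('wrist')[:260,:,::-1])
E
```

```text
clock: 14.35
position: [0.3608, -0.2498, 0.0624]
ee_rot: [-3.139, -0.083, 0.007]
force: [-5.4, 1.6, 4.7]
width: 0.003
gripper_force: 2.7
t 14.35 pos [ 0.3608 -0.2498  0.0624] r 0.061 phi -177.2 yaw 3.0 zax [-0.004  0.001 -1.   ] F rad/tan/z 5.3 -1.9 4.7 j [ 0.79  0.43 -0.39  2.17  0.28  0.59 -1.32] w 0.0
hub [ 0.4224 -0.2463  0.0652] 58 58 2609.5
```

View pics/w4.png

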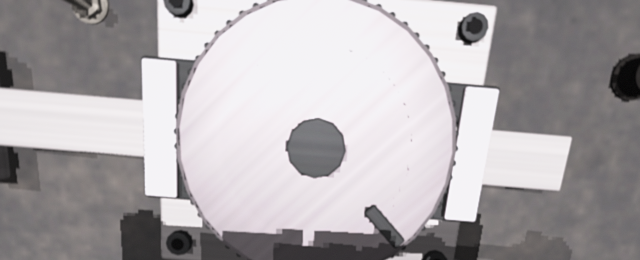

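The view shows the rib near (385,226) with the hub at (317,148), about 42 degrees past the pointer in the second turn, so roughly 402 degrees in total. I'll continue.

```bash
python3 -m pendant '[0.0006,0.0087,-0.0001,0,0,-0.15,0,0.0006,0.0087,-0.0001,0,0,-0.15,0,0.0006,0.0087,-0.0001,0,0,-0.15,0,0.0006,0.0087,-0.0001,0,0,-0.15,0,0.0006,0.0087,-0.0001,0,0,-0.15,0,0.0006,0.0087,-0.0001,0,0,-0.15,0,0.0006,0.0087,-0.0001,0,0,-0.15,0,0.0006,0.0087,-0.0001,0,0,-0.15,0,0.0006,0.0087,-0.0001,0,0,-0.15,0,0.0006,0.0087,-0.0001,0,0,-0.15,0]' 
python3 - <<'E'
from h import *
st();rib(8.5)
E
```

```text
clock: 15.7
position: [0.4189, -0.3076, 0.0638]
ee_rot: [2.243, 2.199, -0.003]
force: [-1.6, -3.6, 1.0]
width: 0.003
gripper_force: 1.2
t 15.7 pos [ 0.4189 -0.3076  0.0638] r 0.0609 phi -92.7 yaw 88.9 zax [-0.001 -0.002 -1.   ] F rad/tan/z 3.7 -1.4 1.0 j [ 1.07  0.61 -0.76  1.97  0.59  0.8  -0.04] w 0.0
```

```bash
python3 -m pendant '[-0.016,0,0.0005,0,0,0,0,0.0012,-0.0129,0,0,0,0.18,0,0.0012,-0.0129,0,0,0,0.18,0,0.0012,-0.0129,0,0,0,0.18,0,0.0012,-0.0129,0,0,0,0.18,0,0.0012,-0.0129,0,0,0,0.18,0,0.0012,-0.0129,0,0,0,0.18,0,0.0012,-0.0129,0,0,0,0.18,0,0.0012,-0.0129,0,0,0,0.18,0,0.0012,-0.0129,0,0,0,0.18,0]' 
python3 - <<'E'
from h import *
st();rib(8.5)
print(polar(.068,113,.063,6))
E
```

```text
clock: 17.0
position: [0.3491, -0.2443, 0.0635]
ee_rot: [3.138, -0.13, 0.001]
force: [0.2, -0.7, -0.5]
width: 0.005
gripper_force: 0.0
t 17.0 pos [ 0.3491 -0.2443  0.0635] r 0.0726 phi 178.0 yaw -4.7 zax [ 0. -0. -1.] F rad/tan/z -0.2 0.7 -0.5 j [ 0.77  0.4  -0.36  2.21  0.26  0.57 -1.43] w 0.01
hub [ 0.4226 -0.2463  0.0666] 60 60 2809.0
rib [ 0.4455 -0.2753  0.0666] ang deg (C) 131.3 61 16
  by hub 129.8 R 0.037
[ 1.60e-03 -1.29e-02  1.00e-04 -1.00e-04 -0.00e+00  1.80e-01]
```

```bash
python3 -m pendant '[0.0016,-0.0129,0,0,0,0.18,0,0.0016,-0.0129,0,0,0,0.18,0,0.0016,-0.0129,0,0,0,0.18,0,0.0016,-0.0129,0,0,0,0.18,0,0.0016,-0.0129,0,0,0,0.18,0,0.0016,-0.0129,0,0,0,0.18,0,0,0,0,0,0,0,0,0,0,0,0,0,0,0]' 
python3 - <<'E'
from h import *
st();print(polar(.0580,113,.064,1))
E
```

```text
clock: 18.05
position: [0.3937, -0.1849, 0.0632]
ee_rot: [2.637, -1.706, -0.0]
force: [-0.7, -0.4, 0.1]
width: 0.005
gripper_force: 0.0
t 18.05 pos [ 0.3937 -0.1849  0.0632] r 0.0679 phi 114.3 yaw -65.8 zax [-0. -0. -1.] F rad/tan/z -0.1 0.7 0.1 j [ 0.38  0.39 -0.08  2.21  0.06  0.55 -2.46] w 0.0
[ 0.01   -0.0013 -0.0008  0.0005 -0.0001  0.0209]
```

```bash
python3 -m pendant '[0.0098,0,0,0,0,0,0,0,0,0,0,0,0,0,0.00065,0.0087,-0.00015,0,0,-0.15,0,0.00065,0.0087,-0.00015,0,0,-0.15,0,0.00065,0.0087,-0.00015,0,0,-0.15,0,0.00065,0.0087,-0.00015,0,0,-0.15,0,0.00065,0.0087,-0.00015,0,0,-0.15,0,0.00065,0.0087,-0.00015,0,0,-0.15,0,0.00065,0.0087,-0.00015,0,0,-0.15,0,0.00065,0.0087,-0.00015,0,0,-0.15,0]' 
python3 - <<'E'
from h import *
st();rib(9.8)
E
```

```text
clock: 19.3
position: [0.3608, -0.2496, 0.0641]
ee_rot: [-3.139, -0.083, 0.007]
force: [-5.4, 2.3, 3.6]
width: 0.008
gripper_force: 2.7
t 19.3 pos [ 0.3608 -0.2496  0.0641] r 0.0609 phi -177.4 yaw 3.0 zax [-0.004  0.001 -1.   ] F rad/tan/z 5.3 -2.5 3.6 j [ 0.8   0.42 -0.4   2.17  0.29  0.6  -1.33] w 0.01
hub [ 0.4223 -0.2462  0.0679] 59 59 2663.5
rib [ 0.4576 -0.235   0.0679] ang deg (C) -160.3 63 16
  by hub -160.9 R 0.0371
```

```bash
python3 -m pendant '[0.0006,0.0087,-0.0001,0,0,-0.15,0,0.0006,0.0087,-0.0001,0,0,-0.15,0,0.0006,0.0087,-0.0001,0,0,-0.15,0,0.0006,0.0087,-0.0001,0,0,-0.15,0,0.0006,0.0087,-0.0001,0,0,-0.15,0,0.0006,0.0087,-0.0001,0,0,-0.15,0,0.0006,0.0087,-0.0001,0,0,-0.15,0,0.0006,0.0087,-0.0001,0,0,-0.15,0,0.0006,0.0087,-0.0001,0,0,-0.15,0,0.0006,0.0087,-0.0001,0,0,-0.15,0]' 
python3 - <<'E'
from h import *
st();rib(11.2)
E
```

```text
clock: 20.6
position: [0.4193, -0.3073, 0.0654]
ee_rot: [2.242, 2.2, -0.002]
force: [-1.0, -2.0, 0.0]
width: -0.002
gripper_force: 0.7
t 20.6 pos [ 0.4193 -0.3073  0.0654] r 0.0605 phi -92.3 yaw 88.9 zax [-0.001 -0.001 -1.   ] F rad/tan/z 2.1 -0.9 0.0 j [ 1.08  0.61 -0.77  1.96  0.59  0.8  -0.04] w -0.0
rib [ 0.4162 -0.2094  0.0692] ang deg (C) -80.2 62 16
```

```bash
python3 -m pendant '[-0.016,0,0.0005,0,0,0,0,0.0012,-0.0129,0,0,0,0.18,0,0.0012,-0.0129,0,0,0,0.18,0,0.0012,-0.0129,0,0,0,0.18,0,0.0012,-0.0129,0,0,0,0.18,0,0.0012,-0.0129,0,0,0,0.18,0,0.0012,-0.0129,0,0,0,0.18,0,0.0012,-0.0129,0,0,0,0.18,0,0.0012,-0.0129,0,0,0,0.18,0,0.0012,-0.0129,0,0,0,0.18,0]' 
python3 - <<'E'
from h import *
st();rib(11.2)
print(polar(.068,113,.065,6))
E
```

```text
clock: 21.9
position: [0.3493, -0.2443, 0.0652]
ee_rot: [3.138, -0.13, 0.001]
force: [0.7, 0.4, 0.6]
width: 0.005
gripper_force: 0.0
t 21.9 pos [ 0.3493 -0.2443  0.0652] r 0.0725 phi 178.0 yaw -4.7 zax [ 0.    -0.001 -1.   ] F rad/tan/z -0.7 -0.4 0.6 j [ 0.78  0.4  -0.37  2.21  0.26  0.58 -1.44] w 0.01
rib [ 0.4163 -0.2095  0.0692] ang deg (C) -80.3 53 16
hub [ 0.4225 -0.2461  0.0692] 61 60 2841.0
  by hub -78.8 R 0.0371
[ 1.600e-03 -1.280e-02  0.000e+00 -1.000e-04 -0.000e+00  1.799e-01]
```

```bash
python3 -m pendant '[0.0016,-0.0129,0,0,0,0.18,0,0.0016,-0.0129,0,0,0,0.18,0,0.0016,-0.0129,0,0,0,0.18,0,0.0016,-0.0129,0,0,0,0.18,0,0.0016,-0.0129,0,0,0,0.18,0,0.0016,-0.0129,0,0,0,0.18,0,0,0,0,0,0,0,0,0,0,0,0,0,0,0]' 
python3 - <<'E'
from h import *
st();rib(11.2);print(polar(.0580,113,.064,1))
E
```

```text
clock: 22.95
position: [0.394, -0.1848, 0.065]
ee_rot: [2.637, -1.706, -0.0]
force: [-0.0, 0.4, 0.2]
width: 0.006
gripper_force: 0.0
t 22.95 pos [ 0.394  -0.1848  0.065 ] r 0.0679 phi 114.1 yaw -65.8 zax [-0. -0. -1.] F rad/tan/z 0.4 -0.2 0.2 j [ 0.39  0.39 -0.09  2.2   0.07  0.55 -2.47] w 0.01
hub [ 0.4222 -0.246   0.0692] 63 58 2814.0
[ 0.0101 -0.0012  0.001   0.0005  0.      0.0198]
```

```bash
python3 -m pendant '[0.0098,0,0,0,0,0,0,0,0,0,0,0,0,0,0.00065,0.0087,-0.00015,0,0,-0.15,0,0.00065,0.0087,-0.00015,0,0,-0.15,0,0.00065,0.0087,-0.00015,0,0,-0.15,0,0.00065,0.0087,-0.00015,0,0,-0.15,0,0.00065,0.0087,-0.00015,0,0,-0.15,0,0.00065,0.0087,-0.00015,0,0,-0.15,0,0.00065,0.0087,-0.00015,0,0,-0.15,0,0.00065,0.0087,-0.00015,0,0,-0.15,0]' 
python3 - <<'E'
from h import *
st();rib(12.4)
E
```

```text
clock: 24.25
position: [0.361, -0.2498, 0.0658]
ee_rot: [-3.14, -0.082, 0.007]
force: [-6.4, 0.9, 4.0]
width: 0.003
gripper_force: 3.1
t 24.25 pos [ 0.361  -0.2498  0.0658] r 0.0608 phi -177.2 yaw 3.0 zax [-0.005  0.001 -1.   ] F rad/tan/z 6.4 -1.2 4.0 j [ 0.8   0.42 -0.41  2.17  0.29  0.61 -1.33] w 0.0
hub [ 0.4222 -0.2461  0.0703] 59 59 2691.0
```

```bash
python3 -m pendant '[0.00065,0.0087,-0.00015,0,0,-0.15,0,0.0001,0.0017,0,0,0,-0.03,0,0,0,0,0,0,0,0,-0.02,0,0,0,0,0,0,-0.02,0,-0.03,0,0,0,0,0,0,-0.05,0,0,0,0,0,0,0,0,0,0,0]' 
python3 - <<'E'
from h import *
st();rib(12.5);cv2.imwrite('pics/w5.png',get_image('wrist')[:,:,::-1])
E
```

```text
clock: 25.18
position: [0.3272, -0.2702, 0.1493]
ee_rot: [3.117, 0.355, 0.006]
force: [-0.4, -0.0, -0.1]
width: 0.003
gripper_force: 0.0
t 25.18 pos [ 0.3272 -0.2702  0.1493] r 0.0974 phi -166.1 yaw 13.0 zax [ 0.004 -0.004 -1.   ] F rad/tan/z 0.4 -0.1 -0.1 j [ 1.02  0.27 -0.54  2.12  0.19  0.79 -0.98] w 0.0
rib [ 0.3847 -0.2462  0.0704] ang deg (C) 0.5 34 9
hub [ 0.422  -0.2458  0.0704] 40 38 1179.0
  by hub 2.1 R 0.0373
```

View pics/w5.png

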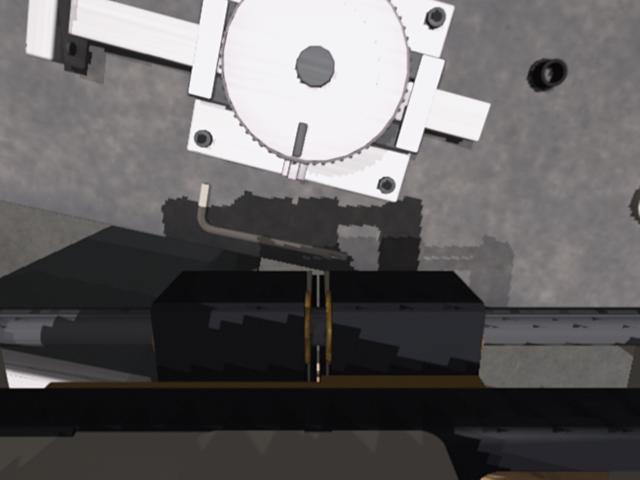

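The wrist view shows the rib at (300,140) in line with the pointer at (293,170) and the hub at (315,66), so the ring is at two turns to within about 2 degrees. Next is the end block.

```bash
python3 - <<'E'
from h import *
print(ray('top',(281.5,237.5),.041),ray('top',(162.4,230.6),.038));print(arc([.422,-.045,.13],90,9))
E
```

```text
[ 0.42498309 -0.09095114  0.041     ] [0.44210205 0.12752179 0.038     ]
[ 2.750e-02 -9.800e-03  1.800e-03  2.000e-04  1.000e-04 -1.493e-01]
```

```bash
python3 -m pendant '[0.0275,-0.0098,0,0,0,-0.149,0,0.0275,-0.0098,0,0,0,-0.149,0,0.0275,-0.0098,0,0,0,-0.149,0,0.0275,-0.0098,0,0,0,-0.149,0,0.0275,-0.0098,0,0,0,-0.149,0,0.0275,-0.0098,0,0,0,-0.149,0,0.0275,-0.0098,0,0,0,-0.149,0,0.0275,-0.0098,0,0,0,-0.149,0,0.0275,-0.0098,0,0,0,-0.149,0,0,0,0,0,0,0,0]' 
python3 - <<'E'
from h import *
st();print(arc([.4225,-.050,.028],90,6))
T=pose();im=get_image('wrist')[:,:,::-1];cv2.imwrite('pics/w6.png',im)
E
```

```text
clock: 26.52
position: [0.4213, -0.0426, 0.1454]
ee_rot: [-2.216, -2.223, 0.001]
force: [0.5, -0.9, -0.2]
width: 0.005
gripper_force: 0.0
t 26.52 pos [ 0.4213 -0.0426  0.1454] r 0.2042 phi 90.1 yaw 90.2 zax [-0.002  0.001 -1.   ] F rad/tan/z -0.9 -0.5 -0.2 j [ 0.72  0.37 -0.92  2.1   0.39  0.85 -0.43] w 0.0
[-0.0013  0.0002  0.0196 -0.0003 -0.0002  0.0005]
```

View pics/w6.png

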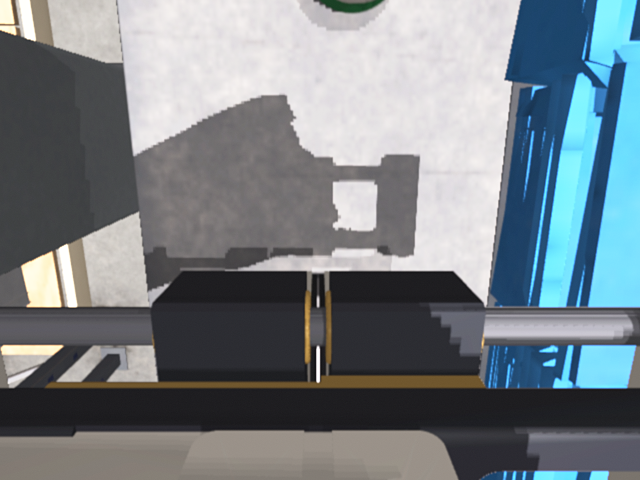

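The wrist view shows clear bench below the fingers, with the tin far off at (345,10). I'll go down and approach the face.

```bash
python3 -m pendant '[0,0,0.0196,0,0,0,0,0,0,0.0196,0,0,0,0,0,0,0.0196,0,0,0,0,0,0,0.0196,0,0,0,0,0,0,0.0196,0,0,0,0,0,0,0.0196,0,0,0,0,-0.01,0,0,0,0,0,0,-0.01,0,0,0,0,0,0,0,0,0,0,0,0,0]' 
python3 -c "
from h import *
st()"
```

```text
clock: 27.7
position: [0.4227, -0.0659, 0.0292]
ee_rot: [2.226, 2.215, -0.0]
force: [0.3, 0.4, 0.8]
width: 0.007
gripper_force: 0.0
t 27.7 pos [ 0.4227 -0.0659  0.0292] r 0.181 phi 89.7 yaw 89.7 zax [ 0.001 -0.001 -1.   ] F rad/tan/z 0.4 -0.3 0.8 j [ 0.58  0.55 -0.72  2.21  0.66  0.6  -0.63] w 0.01
```

```bash
python3 -m pendant '[-0.005,0,0,0,0,0,0,-0.005,0,0,0,0,0,0,-0.004,0,0,0,0,0,0,-0.004,0,0,0,0,0,0,0,0,0,0,0,0,0]' 
python3 -c "
from h import *
st()"
```

```text
clock: 28.32
position: [0.4225, -0.0827, 0.0287]
ee_rot: [2.224, 2.218, -0.0]
force: [0.0, 0.1, -0.1]
width: 0.007
gripper_force: 0.0
t 28.32 pos [ 0.4225 -0.0827  0.0287] r 0.1641 phi 89.7 yaw 89.9 zax [-0. -0. -1.] F rad/tan/z 0.1 -0.0 -0.1 j [ 0.62  0.56 -0.72  2.2   0.66  0.61 -0.59] w 0.01
```

```bash
python3 - <<'E'
from h import *
im=get_image('side')[:,:,::-1];cv2.imwrite('pics/s1.png',cv2.resize(im[150:350,200:440],None,fx=3,fy=3))
E
```

```text
(no output)
```

View pics/s1.png

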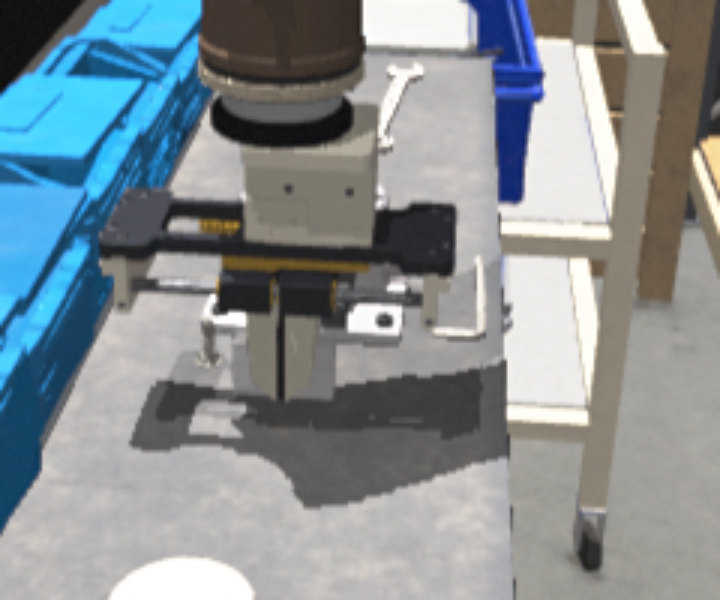

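The side view shows the fingers at (280,360), centred on the end block, with the bolt clear at (207,345). I'll keep pushing.

```bash
python3 -m pendant '[-0.004,0,0,0,0,0,0,-0.004,0,0,0,0,0,0,-0.004,0,0,0,0,0,0,-0.004,0,0,0,0,0,0]' 
python3 -c "
from h import *
st()"
python3 -m pendant '[-0.003,0,0,0,0,0,0,-0.003,0,0,0,0,0,0]' 
python3 -c "
from h import *
st()"
```

```text
clock: 28.88
position: [0.4221, -0.0985, 0.0286]
ee_rot: [-2.224, -2.219, 0.001]
force: [-1.8, 2.9, 0.5]
width: 0.001
gripper_force: 1.4
t 28.88 pos [ 0.4221 -0.0985  0.0286] r 0.1483 phi 89.9 yaw 89.9 zax [-0.001 -0.    -1.   ] F rad/tan/z 2.9 1.8 0.5 j [ 0.66  0.56 -0.72  2.19  0.66  0.61 -0.55] w 0.0
clock: 29.12
position: [0.4221, -0.1045, 0.0287]
ee_rot: [-2.224, -2.219, 0.001]
force: [-2.4, 2.5, 1.0]
width: 0.005
gripper_force: 1.3
t 29.12 pos [ 0.4221 -0.1045  0.0287] r 0.1423 phi 89.9 yaw 89.9 zax [-0.001 -0.    -1.   ] F rad/tan/z 2.5 2.4 1.0 j [ 0.67  0.56 -0.72  2.19  0.66  0.61 -0.54] w 0.0
```

```bash
for i in 1 ; do python3 -m pendant '[-0.002,0,0,0,0,0,0,-0.002,0,0,0,0,0,0,-0.002,0,0,0,0,0,0]' ; done
python3 -c "
from h import *
st()"
```

```text
clock: 29.5
position: [0.4221, -0.106, 0.0287]
ee_rot: [-2.218, -2.22, -0.006]
force: [-5.6, 24.6, 2.4]
width: 0.003
gripper_force: 11.9
t 29.5 pos [ 0.4221 -0.106   0.0287] r 0.1408 phi 89.8 yaw 90.0 zax [ 0.     0.005 -1.   ] F rad/tan/z 24.6 5.7 2.4 j [ 0.68  0.57 -0.73  2.19  0.66  0.61 -0.52] w 0.0
```

The block stopped at TCP y = -0.106, where the stop was expected, with 25 N on it. I'll retreat and check.

```bash
python3 -m pendant '[0.01,0,0,0,0,0,0,0.02,0,0,0,0,0,0,0.02,0,0,0,0,0,0,0,0,-0.05,0,0,0,0,0,0,-0.06,0,0,0,0,0,0,-0.06,0,0,0,0,0.06,0,-0.02,0,0,0,0,0.06,0,0,0,0,0,0,0,0,0,0,0,0,0,0,0,0,0,0,0,0]' 
python3 - <<'E'
from h import *
st();im=get_image('top')[:,:,::-1];cv2.imwrite('pics/t2.png',cv2.resize(im[190:315,265:465],None,fx=4,fy=4,interpolation=cv2.INTER_CUBIC))
E
```

```text
clock: 30.75
position: [0.423, 0.0585, 0.2185]
ee_rot: [2.223, 2.219, -0.001]
force: [-0.6, -0.8, -0.1]
width: 0.006
gripper_force: 0.0
t 30.75 pos [0.423  0.0585 0.2185] r 0.3053 phi 89.8 yaw 89.9 zax [ 0.    -0.001 -1.   ] F rad/tan/z -0.8 0.6 -0.1 j [ 0.6   0.28 -1.03  1.99  0.29  1.02 -0.56] w 0.01
```

View pics/t2.png

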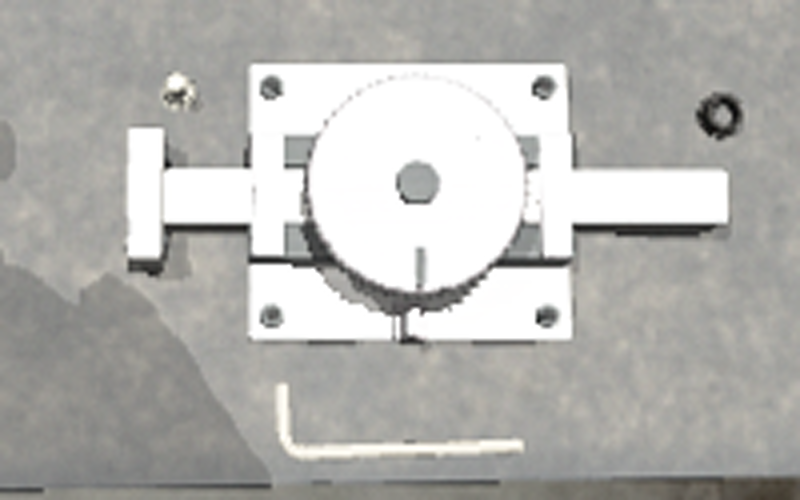

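The final top view shows the rib at (420,267), straight below the hub at (418,184) and at the pointer. The block has moved in about 19 px, roughly 35 mm, and the hex key, bolt and bushing have not moved.

```bash
python3 -c "
from cell import *
print(sign_off())"
```

```text
the job is handed in; nothing more can be done
None
```

The ring is at two turns with its rib at the pointer (within about 2°), the bar is pushed fully in (about 35 mm, against its stop), the loose things were left where they lay, and the job was handed in at about 31 s.

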